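# Feed the crumb mill and start it with the key

### The arm

A 6-joint arm with a two-finger parallel gripper is mounted at the origin on the work surface. World frame = base frame: x ahead of the robot, y to its left, z up, the work surface at z = 0. Lengths are in mm, angles in rad, forces in N, time in s.
With the tool pointing down it reaches from about 300 to 775 mm from the base axis. Payload 14.6 kg.
Tool frame: the origin (TCP) lies at the very end of the fingers, on their centre line; the grasp point (between the pads) lies 19 mm behind it; z points along the fingers, y is the line along which they close (so a half turn about z gives the same grasp; the last joint's range is limited). The gripper opens to 94 mm and grips with 3 to 60 N. Pads are 16 mm wide; open, the fingers measure 119 mm over their backs; the gripper's body (75 mm by 177 mm) begins 78 mm behind the grasp point.
Start: joints at [1.258, 0.3, 1.521, -0, 1.321, -0.067], TCP at [133.831, 533.459, 205.446] pointing down, gripper open.
Joint ranges: [-3.03, 3.03], [-0.79, 2.21], [0.23, 2.52], [-1.04, 4.18], [0, 3.07], [-2.55, 2.55]. Speed limits (rad/s): [2.22, 2.22, 2.57, 3.14, 3.14, 3.14].

### API

Orientations are given as [roll, pitch, yaw] about the fixed x, y, z axes, in that order (R = Rz(yaw) Ry(pitch) Rx(roll)).
In Python, from cell import manip gives the robot as it stands.
- The arm moves only by the tool servo_tool, never from a script. Its argument "rows" is a list of rows, each a list of 7 numbers: the turn, a rotation vector about the world's x, y, z in degrees, then the shift along the world's x, y, z in mm, then the closure, from 0 (fully open) to 1 (shut). In form: [[rx, ry, rz, dx, dy, dz, fingers], ...]. A call has 1 to 20 rows; each row shifts and turns the commanded pose from where the row before left it; what a row does not reach is not made up. A row lasts 1/8 s, in which the tool goes at most 62.5 mm and 10.7 degrees, less where a joint would pass 70% of its speed; a pose out of reach is approached as far as the arm can. A call with a gripper value outside its range is refused whole. The fingers move at their own pace and stop on an object; "grip_force" is the grip in N (left out, the last holds). Time passes only in rows, so rows that do not move let the fingers close. It gives the time, the measured TCP pose, the force, the opening and the grip force at its end, in the units of the state.
- manip.read_state(): the state, without advancing time (a new reading comes with each control period).
- manip.camera(name): name is "side" or "top"; returns the picture (384x512x3 uint8, red, green, blue); there is no depth.
- manip.camera_info(name): a dict with "fx", "fy", "cx", "cy" (pixels), "D" ([k1, k2, p1, p2, k3] as OpenCV has them; the pictures are not rectified), "position" and "rotation" of the camera in the world. Camera axes: x right, y down, z forward; pixel columns grow to the right and rows downward; lengths in mm; the calibration is good to about 2 mm. A picture is of the moment at which its call begins. camera_info takes no time and is no camera call.
- manip.sign_off(): hands the job in; it is judged then, once.
The state is a dict: "clock": time; "joints": joint angles; "qd": joint speeds; "effort": joint torques, N m; "eef_pos": TCP position; "eef_rot": TCP orientation; "wrist_force": force on the tool from outside, world axes, zero at the start; "moment": the same for the moment, N m; "finger_gap": finger opening in mm; "finger_force": force on a finger pad.
Only numpy, scipy, OpenCV 4.12 (cv2) and the standard library are available. Lean on these libraries where they do the work, as an engineer would, in place of code of your own. Each camera call takes 0.05 s, during which the arm holds its last target. There are 200 camera calls.

### The job

Gather all the stale loaf ends lying on the bakery table into the open aluminium tray, lift the tray by its blue grip and tip the whole batch into the mill's feed hopper, then set the empty tray back flat in the middle of its black mat. After that take the red switch key from its wooden holder, push it fully into the key switch, turn it clockwise to its stop to start the mill, and leave it in there. Leave everything else where it stands.

Things in the scene. Friction and masses are not known exactly. Their poses are not given: they have to be found in the camera images.
- tray: aluminium scoop tray, 190 mm long (x; open nose at +x), 180 wide (y); floor 3 thick, side and rear walls 30 high, 4 thick; no front wall, the floor's last 42 mm ramp up to 11 mm. At the rear an upright blue grip plate: 14 thick (centred at x = -102 mm), 70 wide (y), top 88 above the underside. Origin: centre of the 190 x 180 underside. 0.25 kg
- mat: black rubber mat fixed to the table, 230 x 210 x 4 mm, where the tray stands at the start and must stand at the end. Origin: centre of its underside
- hopper: open square feed hopper of the crumb mill, aluminium, fixed, 230 x 230 mm outside, rim 100 mm above the table, walls 6 mm, floor 6 mm up. Origin: centre of its underside, on the table. The white mill body (170 x 200 mm, 150 mm high, motor on top to 200 mm) stands against its +x side, from x = 120 mm to 290 mm in this frame
- heel1: stale hard loaf end (brown crust, pale cut face), 64 x 46 x 38 mm (x, y, z), lying flat at the start. Origin: its centre. 3 or 4 of the five are there; absent ones read None
- heel2: stale hard loaf end (brown crust, pale cut face), 64 x 46 x 38 mm (x, y, z), lying flat at the start. Origin: its centre. 3 or 4 of the five are there; absent ones read None
- heel3: stale hard loaf end (brown crust, pale cut face), 64 x 46 x 38 mm (x, y, z), lying flat at the start. Origin: its centre. 3 or 4 of the five are there; absent ones read None
- heel4: stale hard loaf end (brown crust, pale cut face), 64 x 46 x 38 mm (x, y, z), lying flat at the start. Origin: its centre. 3 or 4 of the five are there; absent ones read None
- heel5: stale hard loaf end (brown crust, pale cut face), 64 x 46 x 38 mm (x, y, z), lying flat at the start. Origin: its centre. 3 or 4 of the five are there; absent ones read None
- key: switch key standing upright in its holder: red grip 44 mm wide (x), 12 mm thick (y), from 40 to 76 mm above the tip; steel flange 28 x 20 mm from 34 to 40 mm; steel blade 16 mm (x) by 8 mm (y), 34 mm long, below. Origin: the lower end of the blade; z up
- key_tip (a point): lower end of the key's blade, on its axis
- rack: wooden key holder, fixed, 70 x 60 x 45 mm with an upright slot in its top, in which the key stands with its flange on the wood. Origin: centre of its underside
- lock_mouth (a point): centre of the slot's mouth in the top of the brass key cylinder (66 mm across, 40 high) on the yellow switch box (100 x 100 x 50 mm); 90 mm above the table. Slot 18 mm along this frame's x, 10 along y, 40 deep; the tip of the fully inserted key lies 34 mm below the mouth; either way round fits. The frame turns with the cylinder
- lock (a joint): turn of the key cylinder, clockwise from above: near 0 is off, the stop at 1.3 rad is on
- ring_bread: ring-shaped bread, 120 mm across, 40 mm high; a bystander. Origin: centre of its underside
- jar: red jar with white lid, 70 mm across, 100 mm high; a bystander. Origin: centre of its underside
- bowl: steel bowl, 110 mm across, 50 mm high; a bystander. Origin: centre of its underside
- brush: pastry brush lying on the table; a bystander. Origin: centre of its underside
- bucket: white bucket without handle, 140 mm across, 120 mm high; a bystander. Origin: centre of its underside
- tub: orange can, 64 mm across, 80 mm high; a bystander. Origin: centre of its underside
Mind the look-alikes: they are no part of the job. Leave any pink, purple or turquoise look-alike of the heel4 alone.

How it is judged:
By the outcome, as a careful person would: the job done as asked, in the order asked, and still so for the second after the job is handed in, with the robot touching nothing.
Of heel1, heel2, heel3, heel4, heel5 only 3 to 4 are there at a start; the rules pass over those that are not, and their reading is None.
At some moment in a run one of heel1, heel2, heel3, heel4, heel5 may be knocked a few centimetres aside while the robot is not near it.
It also fails if it takes over 208 s, if anything falls off the work surface, if the arm or the gripper's body presses on something with over 40 N, if the wrist force passes 120 N, or if a joint passes its speed limit or range.

## Working session

There is one attempt and no reset: what is moved stays moved. The work goes in short steps, Python scripts to look and compute and a tool call to move; the robot and the scene stay as the last step left them, time stands still between calls to the robot, and variables do not carry over. Pictures are saved under pics/ and viewed, at most 14 in all, crops included, and the job is handed in when it is done.

Besides the shell and the picture viewer there is one more tool, called after "Call:" in YAML: its name, and indented under it one key for each argument. servo_tool: Moves the arm, as the interface text tells. Its arguments: {"type":"object","properties":{"rows":{"type":"array","items":{"type":"array","items":{"type":"number"}}},"grip_force":{"type":"number"}},"required":["rows"]}

```bash
ls; mkdir -p pics
python3 - <<'E'
from cell import manip
import cv2
for n in("top","side"):
    im=manip.camera(n); cv2.imwrite(f"pics/{n}0.png",cv2.resize(im[:,:,::-1],(800,600),interpolation=cv2.INTER_CUBIC)); 
    cv2.imwrite(f"{n}0raw.png",im[:,:,::-1]); print(n,manip.camera_info(n))
print(manip.read_state())
E
```

```text
pics
top {'fx': 354.44680717951144, 'fy': 354.44680717951144, 'cx': 249.97819588571642, 'cy': 193.1252825246598, 'D': array([0.02068643, 0.        , 0.        , 0.        , 0.        ]), 'position': array([ 461.95280994,  -86.6190013 , 1099.55846063]), 'rotation': array([-3.03927525, -0.00871404, -1.57667725])}
side {'fx': 375.91497456896957, 'fy': 375.91497456896957, 'cx': 257.1735475499334, 'cy': 190.8382324166832, 'D': array([-0.09013355,  0.        ,  0.        ,  0.        ,  0.        ]), 'position': array([  63.76211759, -970.75592433,  671.71203416]), 'rotation': array([-2.11427686,  0.01948984, -0.51611981])}
{'clock': 0.1, 'joints': array([ 1.25840938e+00,  3.00393037e-01,  1.52150071e+00,  6.78336903e-06,
        1.32067338e+00, -6.65937876e-02]), 'qd': array([-0.00113913,  0.00042168, -0.00230219,  0.00163971,  0.0022459 ,
       -0.00106774]), 'effort': array([ 3.99405719e-03, -5.32653165e+01, -3.53275430e+01,  7.10874796e-02,
        2.35458522e-02, -4.61265108e-05]), 'eef_pos': array([133.75893874, 533.25951941, 204.96314003]), 'eef_rot': array([-3.14062078e+00, -7.14021320e-05,  2.89579778e+00]), 'wrist_force': array([-0.2588305 ,  0.755783  ,  0.43618993]), 'moment': array([-0.02337622, -0.00887635,  0.00995529]), 'finger_force': 0.0, 'finger_gap': 94.06841067014948}
```

View pics/top0.png

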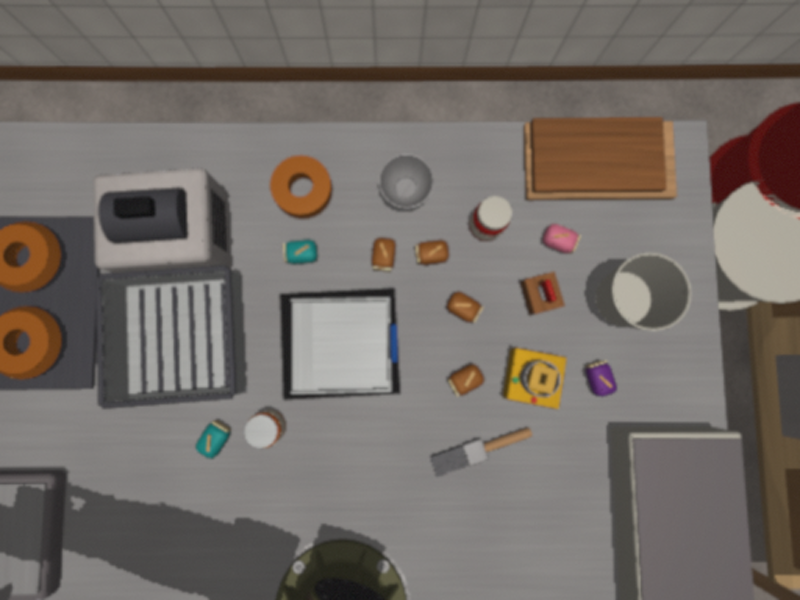

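View pics/side0.png

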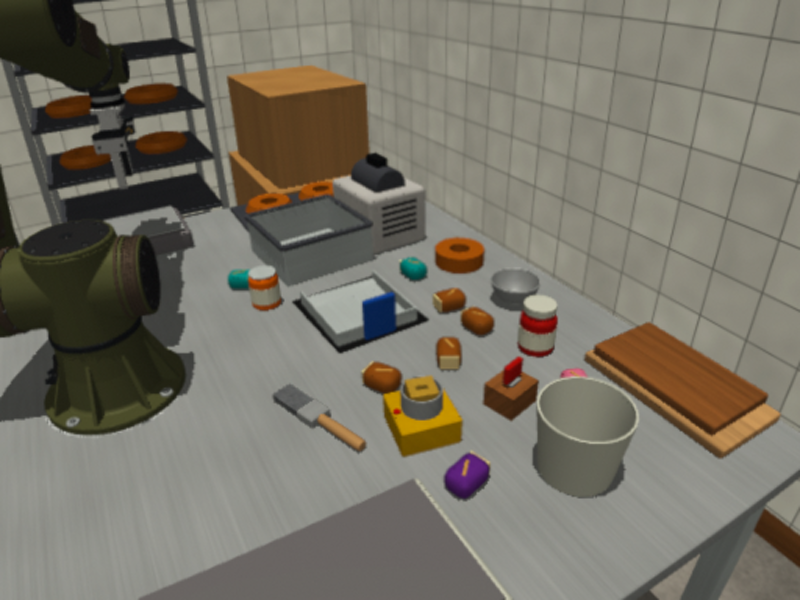

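The top view shows four brown heels at (384,253), (432,252), (464,306) and (467,379). The look-alikes to avoid are turquoise at (301,251) and (212,439), pink at (561,238) and purple at (601,378). The tray is at (340,343) with its grip on the right (world -y) at (394,343), so its nose points +y towards the hopper at (170,335). The key is at (547,290) and the lock at (543,379). The side view agrees. Next I'll enlarge the work region.

```bash
cat > h.py <<'E'
import numpy as np, cv2
from scipy.spatial.transform import Rotation as R
from cell import manip
def cam(n):
    c=manip.camera_info(n); K=np.array([[c['fx'],0,c['cx']],[0,c['fy'],c['cy']],[0,0,1]])
    return K,c['D'],np.array(c['position']),R.from_euler('xyz',c['rotation']).as_matrix()
def p2w(n,uv,z):
    "raw pixels -> world points on plane height z"
    K,D,p,M=cam(n); u=cv2.undistortPoints(np.array(uv,float).reshape(-1,1,2),K,D).reshape(-1,2)
    d=np.c_[u,np.ones(len(u))]@M.T
    return p+d*((z-p[2])/d[:,2])[:,None]
def w2p(n,X):
    K,D,p,M=cam(n); X=np.array(X,float).reshape(-1,3)
    return cv2.projectPoints((X-p)@M,np.zeros(3),np.zeros(3),K,D)[0].reshape(-1,2)
def crop(n,x0,y0,x1,y1,s,fn,im=None):
    im=manip.camera(n)[:,:,::-1] if im is None else im
    cv2.imwrite(fn,cv2.resize(im[y0:y1,x0:x1],None,fx=s,fy=s,interpolation=cv2.INTER_CUBIC))
def heels(im,z=19):
    hsv=cv2.cvtColor(im,cv2.COLOR_BGR2HSV)
    m=cv2.inRange(hsv,(5,100,60),(22,255,255)); out=[]
    for c in cv2.findContours(m,cv2.RETR_EXTERNAL,cv2.CHAIN_APPROX_NONE)[0]:
        a=cv2.contourArea(c)
        if 80<a<900:
            r=cv2.minAreaRect(c); out.append((r,a,p2w('top',[r[0]],z)[0].round(0)))
    return out
E
python3 - <<'E'
from h import *
im=cv2.imread('top0raw.png')
for r,a,w in heels(im): print(np.round(r[0],1),np.round(r[1],1),round(r[2]),a,w)
crop('top',170,140,370,275,4,'pics/c1.png',im)
crop('top',50,90,270,270,3.6,'pics/c2.png',im)
# footprint check, lock at 90
s=512/800
print(p2w('top',np.array([[543,379]])*s,90),p2w('top',np.array([[547,290]])*s,90))
E
```

```text
[324.5 280.9] [ 5.  29.5] 70 114.0 [ 308. -318.   19.]
[298.7 242.4] [14.8 18.8] 63 238.0 [ 422. -243.   19.]
[296.1 195.8] [19.7 13.9] 27 235.5 [ 564. -238.   19.]
[347.1 187.1] [22.7 21.1] 73 427.0 [ 590. -395.   19.]
[277. 161.] [14. 18.] 90 219.5 [ 672. -181.   19.]
[245. 162.] [18. 14.] 90 210.5 [670. -82.  19.]
[[ 423.84313727 -370.68289295   90.        ]] [[ 585.85265854 -383.65007112   90.        ]]
```

View pics/c1.png

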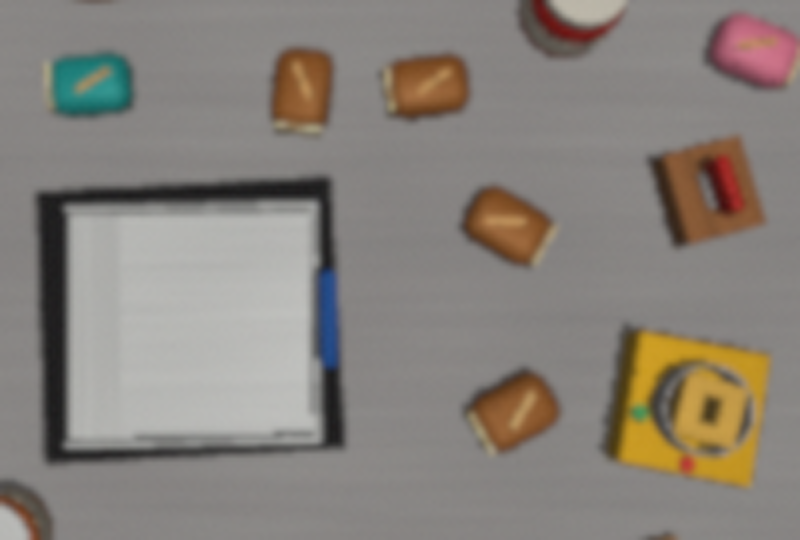

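View pics/c2.png

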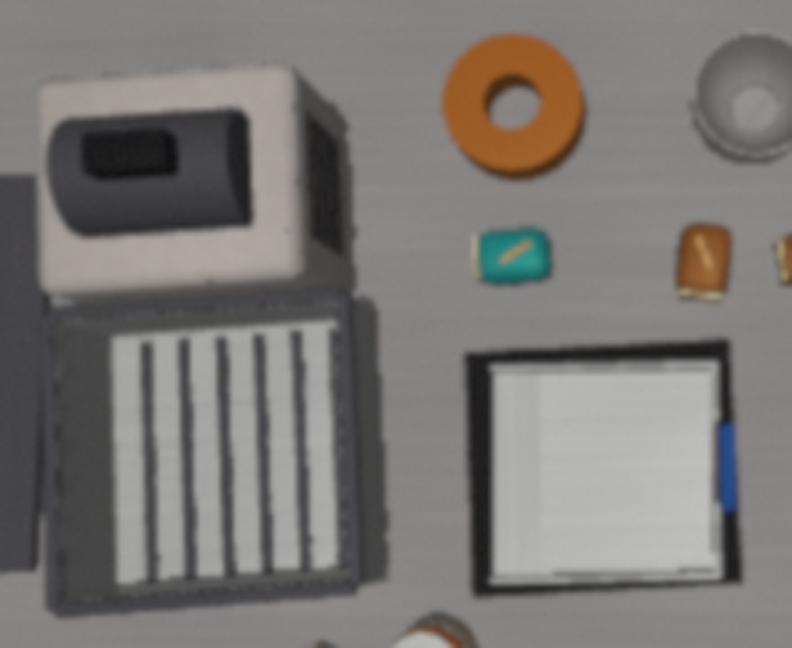

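Run:
```python
from h import *
im=cv2.imread('top0raw.png')
c1=lambda u:np.array(u)/4+[170,140]; c2=lambda u:np.array(u)/3.6+[50,90]
off=-np.array([.375,.375])
print('mat',p2w('top',c1([(38,193),(330,179),(343,447),(47,462)])+off,4).round(0)[:,:2].tolist())
print('grip top',p2w('top',c1([(320,270),(334,268),(338,366),(322,368)])+off,88).round(0)[:,:2].tolist())
print('heels')
for a,b in [((303,50),(301,132)),((385,92),(468,80)),((468,207),(546,247)),((478,437),(553,390))]:
    w=p2w('top',c1([a,b])+off,25)[:,:2]; print(w.mean(0).round(0),np.linalg.norm(w[1]-w[0]).round(0),np.degrees(np.arctan2(*(w[1]-w[0])[::-1])).round(0))
print('hop',p2w('top',c2([(47,303),(352,288),(357,590),(52,615)])+off,100).round(0)[:,:2].tolist())
a=cv2.resize(im[170:205,330:365],None,fx=11,fy=11,interpolation=cv2.INTER_CUBIC)
b=cv2.resize(im[220:265,322:367],(385,385),interpolation=cv2.INTER_CUBIC)
ims=cv2.imread('side0raw.png')
c=cv2.resize(ims[225:290,240:350],(770,455//1),interpolation=cv2.INTER_CUBIC)
cv2.imwrite('pics/c3.png',np.hstack([a,b]))
```

```text
mat [[592.0, 123.0], [602.0, -104.0], [395.0, -112.0], [386.0, 113.0]]
grip top [[526.0, -95.0], [527.0, -105.0], [457.0, -107.0], [456.0, -96.0]]
heels
[667. -82.] 64.0 178.0
[ 671. -178.] 65.0 -82.0
[ 562. -238.] 66.0 -118.0
[ 421. -242.] 67.0 -59.0
hop [[622.0, 432.0], [633.0, 195.0], [398.0, 186.0], [381.0, 417.0]]
```

View pics/c3.png

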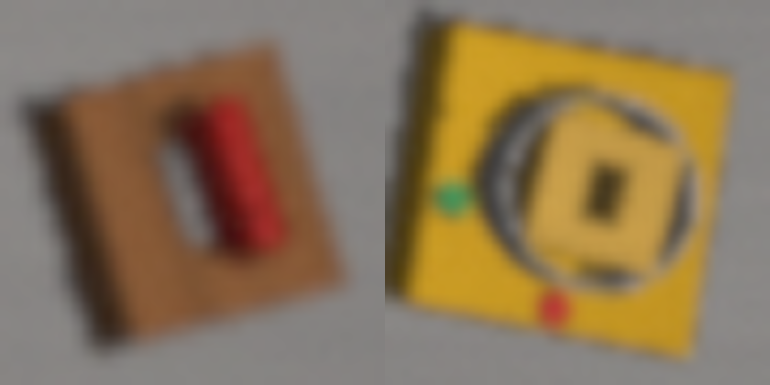

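The mat and tray are centred near (494,5) with the tray's yaw about 92.4°. The hopper centre is (508,307). The heels are A (668,-82), B (671,-179), C (562,-238) and D (421,-242). In the crop all of them are brown with measured lengths of about 65 mm, matching the given size. Now moving to above A.

Call:
servo_tool:
  rows:
    - [0,0,0.6,26.7,-30.7,-2.7,0.25]
    - [0,0,0.6,26.7,-30.7,-2.7,0.25]
    - [0,0,0.6,26.7,-30.7,-2.7,0.25]
    - [0,0,0.6,26.7,-30.7,-2.7,0.25]
    - [0,0,0.6,26.7,-30.7,-2.7,0.25]
    - [0,0,0.6,26.7,-30.7,-2.7,0.25]
    - [0,0,0.6,26.7,-30.7,-2.7,0.25]
    - [0,0,0.6,26.7,-30.7,-2.7,0.25]
    - [0,0,0.6,26.7,-30.7,-2.7,0.25]
    - [0,0,0.6,26.7,-30.7,-2.7,0.25]
    - [0,0,0.6,26.7,-30.7,-2.7,0.25]
    - [0,0,0.6,26.7,-30.7,-2.7,0.25]
    - [0,0,0.6,26.7,-30.7,-2.7,0.25]
    - [0,0,0.6,26.7,-30.7,-2.7,0.25]
    - [0,0,0.6,26.7,-30.7,-2.7,0.25]
    - [0,0,0.6,26.7,-30.7,-2.7,0.25]
    - [0,0,0.6,26.7,-30.7,-2.7,0.25]
    - [0,0,0.6,26.7,-30.7,-2.7,0.25]
    - [0,0,0.6,26.7,-30.7,-2.7,0.25]
    - [0,0,0.6,26.7,-30.7,-2.7,0.25]
  grip_force: 15

```text
clock: 2.6
eef_pos: [668.4, -81.6, 150.9]
eef_rot: [3.141, -0.001, 3.106]
wrist_force: [0.1, 0.1, -0.2]
finger_gap: 70.4
finger_force: 0.0
```

Run:
```python
from h import *
s=.64
for n,u,z in [('jar',(493,215),100),('bowl',(405,183),50),('tub',(262,431),80),('bucket',(650,290),120),('key',(0,0),0)]:
    print(n,p2w('top',[np.array(u)*s],z)[0].round(0))
```

```text
jar [ 724. -286.  100.]
bowl [ 802. -126.   50.]
tub [334. 137.  80.]
bucket [ 581. -558.  120.]
key [1205.  706.    0.]
```

Call:
servo_tool:
  rows:
    - [0,0,0,0,0,-40,0.25]
    - [0,0,0,0,0,-40,0.25]
    - [0,0,0,0,0,-35,0.25]
    - [0,0,0,0,0,-18,0.25]
    - [0,0,0,0,0,-8,0.25]
    - [0,0,0,0,0,0,0.6]
    - [0,0,0,0,0,0,0.6]
    - [0,0,0,0,0,0,0.6]
    - [0,0,0,0,0,0,0.6]
  grip_force: 15

```text
clock: 3.72
eef_pos: [668.4, -80.7, 11.6]
eef_rot: [-3.141, 0.002, 3.105]
wrist_force: [-2.0, 0.5, 6.1]
finger_gap: 46.8
finger_force: 14.7
```

Call:
servo_tool:
  rows:
    - [0,0,0,0,0,40,0.6]
    - [0,0,0,0,0,40,0.6]
    - [0,0,1.1,-34,29,0,0.6]
    - [0,0,1.1,-34,29,0,0.6]
    - [0,0,1.1,-34,29,0,0.6]
    - [0,0,1.1,-35,29,0,0.6]
    - [0,0,0,0,0,-40,0.6]
    - [0,0,0,0,0,-22,0.6]
    - [0,0,0,0,0,-8,0.6]
    - [0,0,0,0,0,-2,0.6]

```text
clock: 4.97
eef_pos: [531.0, 35.4, 18.7]
eef_rot: [-3.142, 0.0, -3.101]
wrist_force: [0.1, 0.5, -0.8]
finger_gap: 46.4
finger_force: 14.7
```

Call:
servo_tool:
  rows:
    - [0,0,0,0,0,0,0.34]
    - [0,0,0,0,0,0,0.34]
    - [0,0,0,0,0,40,0.34]
    - [0,0,0,0,0,50,0.34]
    - [0,0,0,0,0,20,0.34]

```text
clock: 5.6
eef_pos: [531.8, 35.5, 131.8]
eef_rot: [-3.141, 0.004, -3.101]
wrist_force: [0.3, 0.1, -0.4]
finger_gap: 62.0
finger_force: 0.0
```

Run:
```python
from h import *
im=manip.camera('top')[:,:,::-1].copy()
for r,a,w in heels(im): print(np.round(r[0],1),np.round(r[1],1),round(r[2]),a,w)
print(manip.read_state()['joints'])
crop('top',170,120,370,275,4,'pics/c4.png',im)
```

```text
[324.5 280.9] [ 5.1 29.4] 72 116.0 [ 308. -318.   19.]
[298.5 242.2] [14.8 19. ] 60 239.0 [ 423. -242.   19.]
[296.1 195.8] [19.7 13.9] 27 234.5 [ 564. -238.   19.]
[346.7 187.3] [22.5 22.3] 75 450.0 [ 589. -394.   19.]
[277. 161.] [14. 18.] 90 219.0 [ 672. -181.   19.]
[-2.14167052e-03  3.31125836e-01  1.65608982e+00  5.41900147e-06
  1.14804141e+00 -1.61336023e+00]
```

View pics/c4.png

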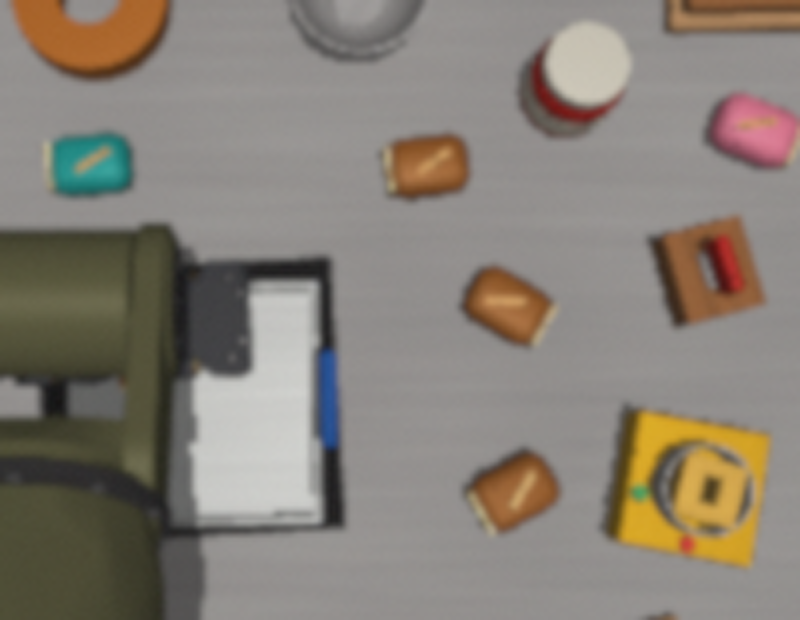

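B, C and D haven't moved (B at crop (426,165)); A went into the tray. Next is B.

Call:
servo_tool:
  rows:
    - [0,0,-8.4,14,-21.5,-2,0.2]
    - [0,0,-8.4,14,-21.5,-2,0.2]
    - [0,0,-8.4,14,-21.5,-2,0.2]
    - [0,0,-8.4,14,-21.5,-2,0.2]
    - [0,0,-8.4,14,-21.5,-2,0.2]
    - [0,0,-8.4,14,-21.5,-2,0.2]
    - [0,0,-8.4,14,-21.5,-2,0.2]
    - [0,0,-8.4,14,-21.5,-2,0.2]
    - [0,0,-8.4,14,-21.5,-2,0.2]
    - [0,0,-8.4,14,-21.5,-2,0.2]
    - [0,0,0,0,0,-40,0.2]
    - [0,0,0,0,0,-35,0.2]
    - [0,0,0,0,0,-18,0.2]
    - [0,0,0,0,0,-7,0.2]
    - [0,0,0,0,0,0,0.6]
    - [0,0,0,0,0,0,0.6]
    - [0,0,0,0,0,0,0.6]
    - [0,0,0,0,0,0,0.6]

```text
clock: 7.9
eef_pos: [671.2, -179.6, 9.3]
eef_rot: [3.14, 0.0, 1.716]
wrist_force: [-0.5, 0.8, 3.3]
finger_gap: 46.3
finger_force: 15.0
```

Call:
servo_tool:
  rows:
    - [0,0,0,0,0,50,0.6]
    - [0,0,0,0,0,52,0.6]
    - [0,0,8.4,-22,21,0,0.6]
    - [0,0,8.4,-22,21,0,0.6]
    - [0,0,8.4,-22,21,0,0.6]
    - [0,0,8.4,-22,21,0,0.6]
    - [0,0,8.4,-22,21,0,0.6]
    - [0,0,8.4,-22,21,0,0.6]
    - [0,0,8.4,-22,21,0,0.6]
    - [0,0,8.4,-22,21,0,0.6]
    - [0,0,8.4,-22,21,0,0.6]
    - [0,0,8.4,-22,21,0,0.6]
    - [0,0,0,0,0,-50,0.6]
    - [0,0,0,0,0,-30,0.6]
    - [0,0,0,0,0,-13,0.6]
    - [0,0,0,0,0,-2,0.6]
    - [0,0,0,0,0,0,0.34]
    - [0,0,0,0,0,0,0.34]
    - [0,0,0,0,0,50,0.34]
    - [0,0,0,0,0,60,0.34]

```text
clock: 10.4
eef_pos: [450.3, 30.4, 126.7]
eef_rot: [3.142, -0.002, -3.101]
wrist_force: [0.4, 0.4, 0.2]
finger_gap: 61.8
finger_force: 0.0
```

Run:
```python
from h import *
im=manip.camera('top')[:,:,::-1].copy()
for r,a,w in heels(im): print(np.round(r[0],1),np.round(r[1],1),round(r[2]),a,w)
```

```text
[324.6 280.8] [ 5.1 29.7] 72 116.0 [ 308. -318.   19.]
[298.6 242.2] [14.8 18.7] 60 237.0 [ 423. -243.   19.]
[206.1 206.6] [13.3 19.6] 5 221.0 [532.  37.  19.]
[296.1 195.8] [19.7 13.9] 27 236.0 [ 564. -238.   19.]
[346.7 187.3] [22.5 22.3] 75 448.0 [ 589. -394.   19.]
```

Call:
servo_tool:
  rows:
    - [0,0,-10,9.3,-22.4,0,0.2]
    - [0,0,-10,9.3,-22.4,0,0.2]
    - [0,0,-10,9.3,-22.4,0,0.2]
    - [0,0,-10,9.3,-22.4,0,0.2]
    - [0,0,-10,9.3,-22.4,0,0.2]
    - [0,0,-10,9.3,-22.4,0,0.2]
    - [0,0,-10,9.3,-22.4,0,0.2]
    - [0,0,-10,9.3,-22.4,0,0.2]
    - [0,0,-10,9.3,-22.4,0,0.2]
    - [0,0,-10,9.3,-22.4,0,0.2]
    - [0,0,-10,9.3,-22.4,0,0.2]
    - [0,0,-10,9.3,-22.4,0,0.2]
    - [0,0,0,0,0,-50,0.2]
    - [0,0,0,0,0,-40,0.2]
    - [0,0,0,0,0,-18,0.2]
    - [0,0,0,0,0,-8,0.2]
    - [0,0,0,0,0,0,0.6]
    - [0,0,0,0,0,0,0.6]
    - [0,0,0,0,0,0,0.6]
    - [0,0,0,0,0,0,0.6]

```text
clock: 12.95
eef_pos: [562.8, -238.5, 10.3]
eef_rot: [3.14, -0.0, 1.088]
wrist_force: [-1.2, 1.2, 6.2]
finger_gap: 46.4
finger_force: 14.8
```

Call:
servo_tool:
  rows:
    - [0,0,0,0,0,58,0.6]
    - [0,0,0,0,0,57,0.6]
    - [0,0,10,-2.4,16.9,0,0.6]
    - [0,0,10,-2.4,16.9,0,0.6]
    - [0,0,10,-2.4,16.9,0,0.6]
    - [0,0,10,-2.4,16.9,0,0.6]
    - [0,0,10,-2.4,16.9,0,0.6]
    - [0,0,10,-2.4,16.9,0,0.6]
    - [0,0,10,-2.4,16.9,0,0.6]
    - [0,0,10,-2.4,16.9,0,0.6]
    - [0,0,10,-2.4,16.9,0,0.6]
    - [0,0,10,-2.4,16.9,0,0.6]
    - [0,0,10,-2.4,16.9,0,0.6]
    - [0,0,10,-2.4,16.9,0,0.6]
    - [0,0,0,0,0,-60,0.6]
    - [0,0,0,0,0,-35,0.6]
    - [0,0,0,0,0,-10,0.6]
    - [0,0,0,0,0,-2,0.6]

```text
clock: 15.2
eef_pos: [534.0, -35.6, 18.0]
eef_rot: [-3.141, 0.001, -3.101]
wrist_force: [-0.9, 0.4, 0.3]
finger_gap: 46.5
finger_force: 14.8
```

Call:
servo_tool:
  rows:
    - [0,0,0,0,0,0,0.4]
    - [0,0,0,0,0,0,0.4]
    - [0,0,0,0,0,50,0.4]
    - [0,0,0,0,0,60,0.4]

```text
clock: 15.7
eef_pos: [533.2, -35.5, 128.9]
eef_rot: [3.141, -0.001, -3.101]
wrist_force: [0.6, -0.5, 0.8]
finger_gap: 56.4
finger_force: 0.0
```

Run:
```python
from h import *
im=manip.camera('top')[:,:,::-1].copy()
for r,a,w in heels(im): print(np.round(r[0],1),np.round(r[1],1),round(r[2]),a,w)
```

```text
[324.5 281. ] [ 5.  29.5] 70 114.0 [ 308. -318.   19.]
[298.5 242.2] [14.8 19.1] 60 239.0 [ 423. -243.   19.]
[346.7 187.3] [22.5 22.3] 75 448.0 [ 589. -394.   19.]
```

Call:
servo_tool:
  rows:
    - [0,0,-7.75,-13.9,-26,0,0.2]
    - [0,0,-7.75,-13.9,-26,0,0.2]
    - [0,0,-7.75,-13.9,-26,0,0.2]
    - [0,0,-7.75,-13.9,-26,0,0.2]
    - [0,0,-7.75,-13.9,-26,0,0.2]
    - [0,0,-7.75,-13.9,-26,0,0.2]
    - [0,0,-7.75,-13.9,-26,0,0.2]
    - [0,0,-7.75,-13.9,-26,0,0.2]
    - [0,0,0,0,0,-50,0.2]
    - [0,0,0,0,0,-42,0.2]
    - [0,0,0,0,0,-18,0.2]
    - [0,0,0,0,0,-8,0.2]
    - [0,0,0,0,0,0,0.6]
    - [0,0,0,0,0,0,0.6]
    - [0,0,0,0,0,0,0.6]
    - [0,0,0,0,0,0,0.6]

```text
clock: 17.75
eef_pos: [422.8, -243.8, 10.1]
eef_rot: [3.141, 0.001, 2.1]
wrist_force: [-1.3, 1.5, 5.0]
finger_gap: 46.3
finger_force: 14.9
```

Call:
servo_tool:
  rows:
    - [0,0,0,0,0,58,0.6]
    - [0,0,0,0,0,57,0.6]
    - [0,0,7.75,3.8,25.6,0,0.6]
    - [0,0,7.75,3.8,25.6,0,0.6]
    - [0,0,7.75,3.8,25.6,0,0.6]
    - [0,0,7.75,3.8,25.6,0,0.6]
    - [0,0,7.75,3.8,25.6,0,0.6]
    - [0,0,7.75,3.8,25.6,0,0.6]
    - [0,0,7.75,3.8,25.6,0,0.6]
    - [0,0,7.75,3.8,25.6,0,0.6]
    - [0,0,0,0,0,-60,0.6]
    - [0,0,0,0,0,-35,0.6]
    - [0,0,0,0,0,-10,0.6]
    - [0,0,0,0,0,-2,0.6]
    - [0,0,0,0,0,0,0.4]
    - [0,0,0,0,0,0,0.4]
    - [0,0,0,0,0,50,0.4]
    - [0,0,0,0,0,60,0.4]

```text
clock: 20.0
eef_pos: [452.3, -38.7, 128.9]
eef_rot: [3.141, -0.001, -3.101]
wrist_force: [1.2, -1.1, -0.2]
finger_gap: 56.2
finger_force: 0.0
```

Call:
servo_tool:
  rows:
    - [0,0,0,-5,-40,0,0.4]
    - [0,0,0,-5,-40,0,0.4]
    - [0,0,0,-5,-40,0,0.4]
    - [0,0,0,-5,-40,0,0.4]
    - [0,0,0,-5,-40,0,0.4]
    - [0,0,0,-5,-40,0,0.4]
    - [0,0,0,0,0,0,0.4]

```text
clock: 20.88
eef_pos: [422.4, -280.7, 127.9]
eef_rot: [-3.141, 0.001, -3.104]
wrist_force: [-0.2, 0.8, 0.7]
finger_gap: 56.6
finger_force: 0.0
```

Run:
```python
from h import *
im=manip.camera('top')[:,:,::-1].copy()
for r,a,w in heels(im): print(np.round(r[0],1),np.round(r[1],1),round(r[2]),a,w)
crop('top',170,160,290,270,6.6,'pics/c5.png',im)
```

```text
[231. 233.] [18. 12.] 90 208.0 [452. -39.  19.]
[207.5 233.5] [19. 13.] 90 227.5 [451.  33.  19.]
[230. 206.] [18. 12.] 90 208.0 [534. -35.  19.]
[206.5 206. ] [18. 13.] 90 209.0 [534.  36.  19.]
[346.8 187.3] [22.3 22.3] 76 447.0 [ 589. -394.   19.]
```

View pics/c5.png

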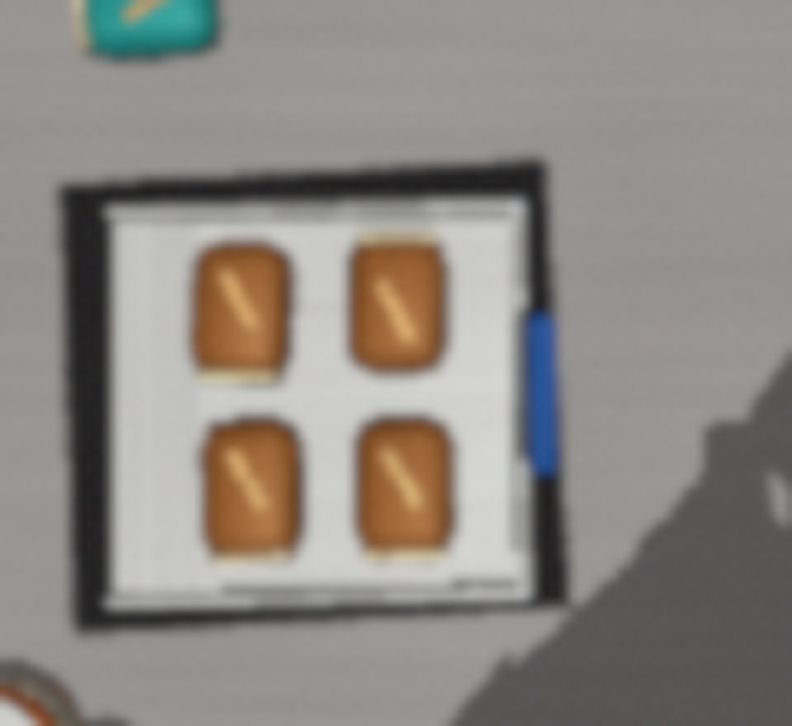

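The four heels sit cleanly in the tray at c5 (243,310), (397,305), (252,488) and (405,487), with the grip at (542,394). Next, the exact grip pose.

Run:
```python
from h import *
c=lambda u:(np.array(u)+.5)/6.6+[170,160]-.5
g=p2w('top',c([(528,312),(553,311),(558,477),(531,478)]),92)[:,:2]; print(g.round(1).tolist(),g.mean(0))
t=p2w('top',c([(104,203),(527,197),(533,601),(104,606)]),34)[:,:2]; print(t.round(1).tolist(),t.mean(0))
m=p2w('top',c([(62,187),(543,163),(567,604),(79,630)]),4)[:,:2]; print(m.round(1).tolist(),m.mean(0))
```

```text
[[526.1, -94.6], [526.5, -105.4], [455.3, -107.1], [455.0, -95.5]] [ 490.70713711 -100.65497708]
[[580.7, 98.5], [582.6, -94.9], [399.5, -96.6], [398.7, 96.1]] [490.3809401    0.75612556]
[[591.8, 123.5], [602.1, -102.8], [396.3, -112.6], [386.0, 112.6]] [494.04822738   5.1551082 ]
```

Call:
servo_tool:
  rows:
    - [0,0,-0.34,13.7,36,0,0.6]
    - [0,0,-0.34,13.7,36,0,0.6]
    - [0,0,-0.34,13.7,36,0,0.6]
    - [0,0,-0.34,13.7,36,0,0.6]
    - [0,0,-0.34,13.5,35.7,0,0.6]
    - [0,0,0,0,0,0,0.6]
    - [0,0,0,0,0,-25,0.6]
    - [0,0,0,0,0,-30,0.6]
    - [0,0,0,0,0,-20,0.6]
    - [0,0,0,0,0,-7,0.6]
    - [0,0,0,0,0,0,0.6]

```text
clock: 22.3
eef_pos: [491.1, -99.1, 45.8]
eef_rot: [-3.142, -0.0, -3.131]
wrist_force: [-0.5, 0.5, 0.4]
finger_gap: 37.7
finger_force: 0.0
```

Call:
servo_tool:
  rows:
    - [0,0,0,0,0,0,0.95]
    - [0,0,0,0,0,0,0.95]
    - [0,0,0,0,0,0,0.95]
    - [0,0,0,0,0,0,0.95]
    - [0,0,0,0,0,0,0.95]
  grip_force: 58

```text
clock: 22.92
eef_pos: [491.4, -99.2, 46.0]
eef_rot: [-3.141, 0.001, -3.131]
wrist_force: [-2.5, -1.6, 6.0]
finger_gap: 13.7
finger_force: 58.0
```

Call:
servo_tool:
  rows:
    - [0,0,0,0,0,6,0.95]
    - [0,0,0,0,0,10,0.95]
    - [0,0,0,0,0,20,0.95]
    - [0,0,0,0,0,30,0.95]
    - [0,0,0,0,0,30,0.95]
    - [0,0,0,0,0,24,0.95]
    - [0,0,0,0,0,8,0.95]
    - [0,0,0,0,0,0,0.95]
    - [0,0,0,0,0,0,0.95]

```text
clock: 24.05
eef_pos: [490.7, -98.9, 172.4]
eef_rot: [3.141, -0.002, -3.131]
wrist_force: [0.5, 0.3, -4.5]
finger_gap: 13.6
finger_force: 58.0
```

Run:
```python
from h import *
st=manip.read_state(); print(st['wrist_force'],st['moment'],st['joints'])
im=manip.camera('side')[:,:,::-1].copy(); crop('side',130,90,330,240,4,'pics/c6.png',im)
p=None
for t in range(0,76,5):
    c,s=np.cos(np.radians(t)),np.sin(np.radians(t)); q=np.array([260-(197*c-31*s),140+197*s+31*c])
    if p is not None: print(t,(q-p).round(1),q.round(0))
    else: print(q)
    p=q
```

```text
[ 0.45889844  0.34820621 -4.51893963] [-0.32448725  0.03264572 -0.00256512] [-2.72103493e-01  2.21936005e-01  1.69907543e+00 -1.55897945e-05
  1.22229983e+00 -1.85366267e+00]
[ 63. 171.]
5 [ 3.5 17.1] [ 66. 188.]
10 [ 4.9 16.7] [ 71. 205.]
15 [ 6.4 16.2] [ 78. 221.]
20 [ 7.7 15.6] [ 85. 237.]
25 [ 9.1 14.8] [ 95. 251.]
30 [10.3 14. ] [105. 265.]
35 [11.5 13. ] [116. 278.]
40 [12.6 12. ] [129. 290.]
45 [13.6 10.8] [143. 301.]
50 [14.5  9.6] [157. 311.]
55 [15.3  8.3] [172. 319.]
60 [15.9  7. ] [188. 326.]
65 [16.5  5.5] [205. 332.]
70 [16.9  4.1] [222. 336.]
75 [17.2  2.6] [239. 338.]
```

View pics/c6.png

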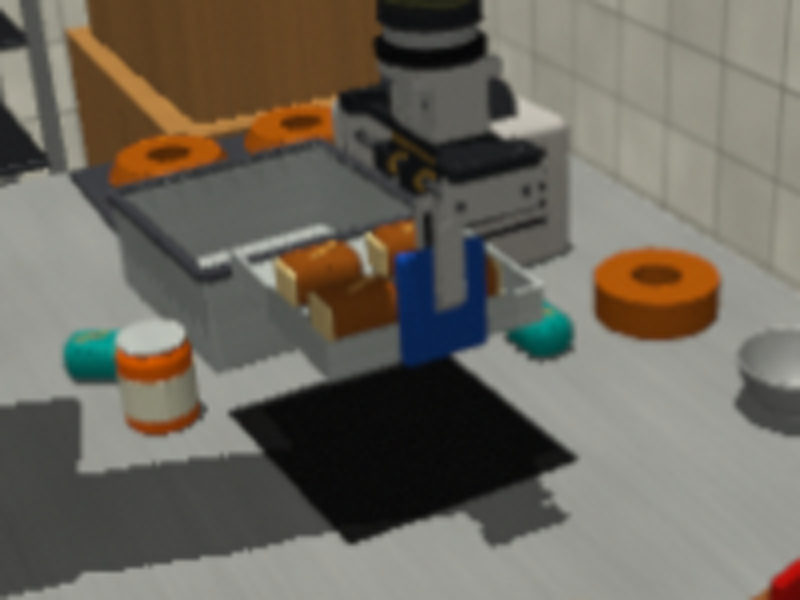

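The side crop shows the tray level in the grip at (440,300) with all four heels in it. Now towards the hopper.

Call:
servo_tool:
  rows:
    - [0,0,0.2,1,6,0,0.95]
    - [0,0,0.2,1.5,12,0,0.95]
    - [0,0,0.2,2,18,0,0.95]
    - [0,0,0.2,2,22,0,0.95]
    - [0,0,0.2,2,24,0,0.95]
    - [0,0,0.2,2,24,0,0.95]
    - [0,0,0.2,2,22,0,0.95]
    - [0,0,0.2,1.5,18,0,0.95]
    - [0,0,0.2,1.5,11,0,0.95]
    - [0,0,0.2,0.5,5,0,0.95]
    - [-5,0,0,0,3.5,17,0.95]
    - [-5,0,0,0,5,17,0.95]
    - [-5,0,0,0,6.5,16,0.95]
    - [0,0,0,0,0,0,0.95]

```text
clock: 25.85
eef_pos: [507.4, 78.9, 224.0]
eef_rot: [-2.88, -0.011, -3.096]
wrist_force: [-0.4, -0.2, -5.4]
finger_gap: 14.1
finger_force: 58.0
```

Run:
```python
from h import *
st=manip.read_state(); print(st['wrist_force'],st['moment'],st['joints'])
```

```text
[-0.42815692 -0.19477845 -5.39256095] [ 0.10215375 -0.03436674 -0.04228244] [ 0.21622423  0.24436245  1.56949001 -0.25980639  1.38965068 -1.3466932 ]
```

Call:
servo_tool:
  rows:
    - [-5,0,0,0,10,15.5,0.95]
    - [-5,0,0,0,11,15,0.95]
    - [-5,0,0,0,12,14,0.95]
    - [-5,0,0,0,13,13,0.95]
    - [-5,0,0,0,14,12,0.95]
    - [-5,0,0,0,15,11,0.95]
    - [-5,0,0,0,15,9.5,0.95]
    - [0,0,0,0,0,0,0.95]
    - [0,0,0,0,0,0,0.95]

```text
clock: 26.98
eef_pos: [507.3, 167.1, 312.9]
eef_rot: [-2.272, -0.036, -3.113]
wrist_force: [-0.3, -1.0, -2.1]
finger_gap: 13.7
finger_force: 58.0
```

Run:
```python
from h import *
st=manip.read_state(); print(st['wrist_force'],st['moment'],st['joints'])
im=manip.camera('side')[:,:,::-1].copy(); crop('side',130,60,330,210,4,'pics/c7.png',im)
```

```text
[-0.30468246 -1.00606955 -2.14755262] [ 0.72980089 -0.02242867 -0.02854942] [ 0.57699644  0.47521266  1.25423319 -0.73903994  1.88707809 -1.10210241]
```

View pics/c7.png

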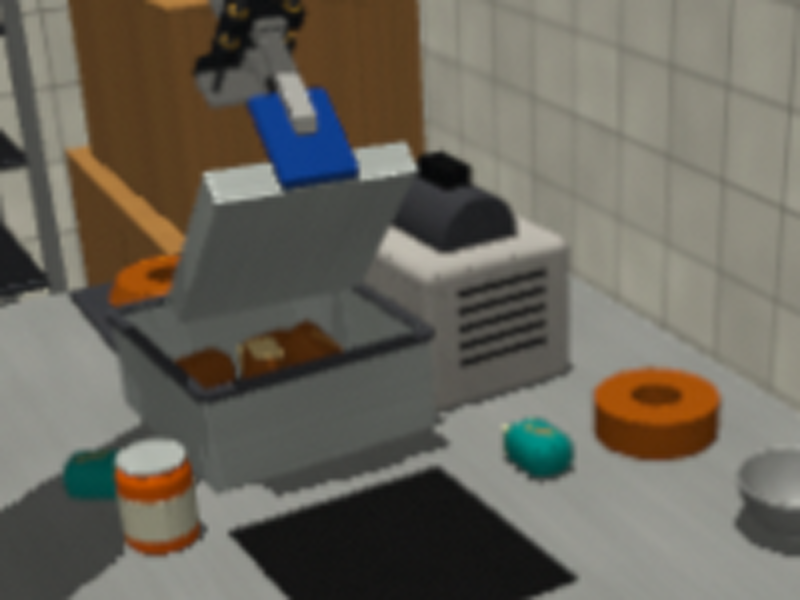

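Heels are lying in the hopper at (205,365), (262,355) and (310,345), and the measured load is close to that of the empty tray. I'll tilt a bit more to be sure, then return level.

Call:
servo_tool:
  rows:
    - [-5,0,0,0,16,8,0.95]
    - [-5,0,0,0,17,7,0.95]
    - [0,0,0,0,0,0,0.95]
    - [0,0,0,0,0,0,0.95]
    - [0,0,0,0,0,0,0.95]

```text
clock: 27.65
eef_pos: [507.2, 200.1, 329.0]
eef_rot: [-2.097, -0.039, -3.12]
wrist_force: [0.3, -0.3, -2.9]
finger_gap: 13.6
finger_force: 58.0
```

Call:
servo_tool:
  rows:
    - [6,0,0,0,-28,-4,0.95]
    - [6,0,0,0,-28,-4,0.95]
    - [6,0,0,0,-28,-4,0.95]
    - [6,0,0,0,-28,-4,0.95]
    - [6,0,0,0,-28,-4,0.95]
    - [6,0,0,0,-28,-4,0.95]
    - [6,0,0,0,-28,-4,0.95]
    - [6,0,0,0,-28,-4,0.95]
    - [6,0,0,0,-28,-4,0.95]
    - [6,0,0,0,-28,-4,0.95]
    - [0,0,0,0,0,0,0.95]
    - [0,0,0,0,0,0,0.95]

```text
clock: 29.15
eef_pos: [506.9, -79.1, 288.8]
eef_rot: [-3.14, 0.001, -3.097]
wrist_force: [-1.1, 0.4, -2.6]
finger_gap: 13.8
finger_force: 58.0
```

Run:
```python
from h import *
st=manip.read_state(); print(st['wrist_force'],st['moment'],st['joints'])
im=manip.camera('top')[:,:,::-1].copy(); cv2.imwrite('top_b.png',im)
a=cv2.resize(im[140:290,40:300],None,fx=3,fy=3,interpolation=cv2.INTER_CUBIC); cv2.imwrite('pics/c8.png',a)
```

```text
[-1.0904424   0.40277982 -2.55721414] [-0.12719338 -0.04019033 -0.03924046] [-2.25746341e-01  1.64296136e-01  1.49489309e+00 -9.22898445e-04
  1.48157399e+00 -1.84123631e+00]
```

View pics/c8.png

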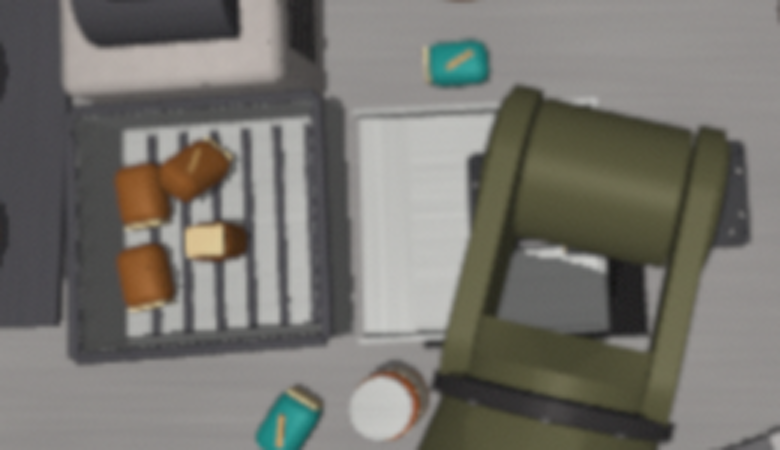

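All four heels are in the hopper (c8 (145,195), (197,170), (217,241) and (147,275)). Now I'll put the tray back.

Call:
servo_tool:
  rows:
    - [0,0,0,-4,-8,-40,0.95]
    - [0,0,0,-4.5,-9.4,-50,0.95]
    - [0,0,0,0,0,-50,0.95]
    - [0,0,0,0,0,-45,0.95]
    - [0,0,0,0,0,-30,0.95]
    - [0,0,0,0,0,-15,0.95]
    - [0,0,0,0,0,-6,0.95]
    - [0,0,0,0,0,-3,0.95]
    - [0,0,0,0,0,0,0.95]
    - [0,0,0,0,0,0,0.95]

```text
clock: 30.45
eef_pos: [499.0, -96.5, 50.1]
eef_rot: [-3.141, 0.001, -3.096]
wrist_force: [0.6, -0.5, -3.1]
finger_gap: 13.7
finger_force: 58.0
```

Call:
servo_tool:
  rows:
    - [0,0,0,-0.5,0,-2,0.95]
    - [0,0,0,0,0,-1,0.95]
    - [0,0,0,0,0,-1,0.95]
    - [0,0,0,0,0,-0.5,0.95]
    - [0,0,0,0,0,0,0.95]
    - [0,0,0,0,0,0,0.95]

```text
clock: 31.2
eef_pos: [498.3, -96.5, 46.0]
eef_rot: [-3.141, 0.0, -3.096]
wrist_force: [-7.7, 0.6, 12.4]
finger_gap: 13.7
finger_force: 58.0
```

Call:
servo_tool:
  rows:
    - [0,0,0,0,0,0,0.8]
    - [0,0,0,0,0,0,0.65]
    - [0,0,0,0,0,0,0.65]
    - [0,0,0,0,0,20,0.65]
    - [0,0,0,0,0,40,0.65]
    - [0,0,0,0,0,60,0.6]
    - [0,0,0,-20,-40,20,0.6]
    - [0,0,0,-20,-40,0,0.6]
    - [0,0,0,-20,-40,0,0.6]
    - [0,0,0,-20,-40,0,0.6]
    - [0,0,0,-20,-20,0,0.6]
    - [0,0,0,0,0,0,0.6]
  grip_force: 10

```text
clock: 32.7
eef_pos: [397.3, -277.4, 184.9]
eef_rot: [3.142, -0.0, -3.098]
wrist_force: [0.3, 0.0, 0.5]
finger_gap: 37.6
finger_force: 0.0
```

Run:
```python
from h import *
im=manip.camera('top')[:,:,::-1].copy(); cv2.imwrite('top_c.png',im)
b=im[160:270,165:275]; a=cv2.resize(b,(400,400),interpolation=cv2.INTER_CUBIC)
ims=manip.camera('side')[:,:,::-1].copy(); cv2.imwrite('side_c.png',ims)
b=im[165:270,300:380]; c=cv2.resize(im[215:265,325:365],(400,500),interpolation=cv2.INTER_CUBIC)
cv2.imwrite('pics/c9.png',np.hstack([cv2.copyMakeBorder(a,0,100,0,0,0),c]))
```

```text
(no output)
```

View pics/c9.png

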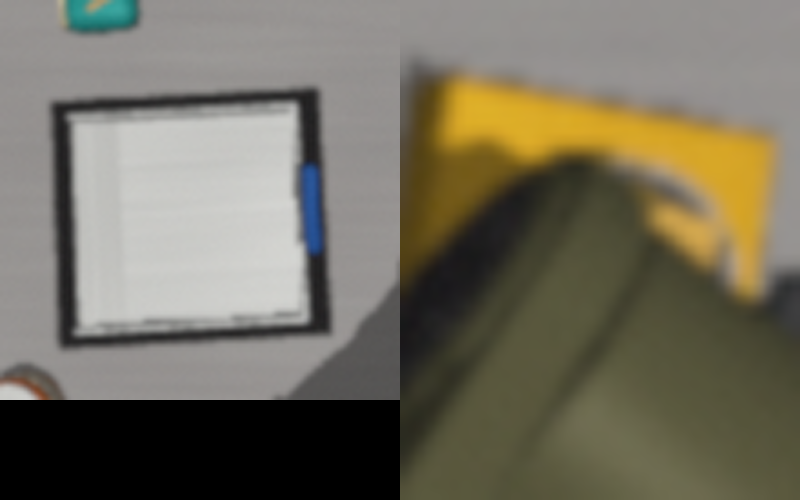

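The tray lies parallel in the middle of the mat, with the mat at (54..328, 90..347) and the tray at (68..310, 103..335). I'll move the arm clear and measure the key and lock with averaged pictures.

Call:
servo_tool:
  rows:
    - [0,0,0,27,26,0,0.6]
    - [0,0,0,27,26,0,0.6]
    - [0,0,0,27,26,0,0.6]
    - [0,0,0,27,26,0,0.6]
    - [0,0,0,27,26,0,0.6]
    - [0,0,0,27,26,0,0.6]
    - [0,0,0,0,0,0,0.6]

```text
clock: 33.67
eef_pos: [561.4, -117.6, 184.4]
eef_rot: [3.141, -0.0, -3.092]
wrist_force: [0.7, 0.2, 0.7]
finger_gap: 37.8
finger_force: 0.0
```

Run:
```python
from h import *
c=lambda u:(np.array(u)+.5)*.275+[165,160]-.5
t=p2w('top',c([(67,115),(299,102),(310,324),(75,337)]),34)[:,:2]; print(t.round(1).tolist(),t.mean(0))
m=p2w('top',c([(53,103),(317,90),(329,331),(62,347)]),4)[:,:2]; print(m.round(1).tolist(),m.mean(0))
A={n:np.mean([manip.camera(n)[:,:,::-1].astype(float) for _ in range(8)],0) for n in('top','side')}
np.savez('avg.npz',**A)
f=lambda n,x,y,w,h,W,H:cv2.resize(np.uint8(A[n])[y:y+h,x:x+w],(W,H),interpolation=cv2.INTER_CUBIC)
cv2.imwrite('pics/c10.png',np.vstack([np.hstack([f('top',333,172,32,24,400,300),f('top',330,228,32,24,400,300)]),np.hstack([f('side',305,225,40,30,400,300),f('side',245,235,48,36,400,300)])]))
```

```text
[[578.0, 105.3], [587.9, -87.2], [405.1, -95.3], [396.0, 96.2]] [491.74057156   4.75147361]
[[591.6, 122.7], [601.7, -102.7], [397.6, -111.5], [385.9, 112.1]] [494.21557146   5.16922099]
```

View pics/c10.png

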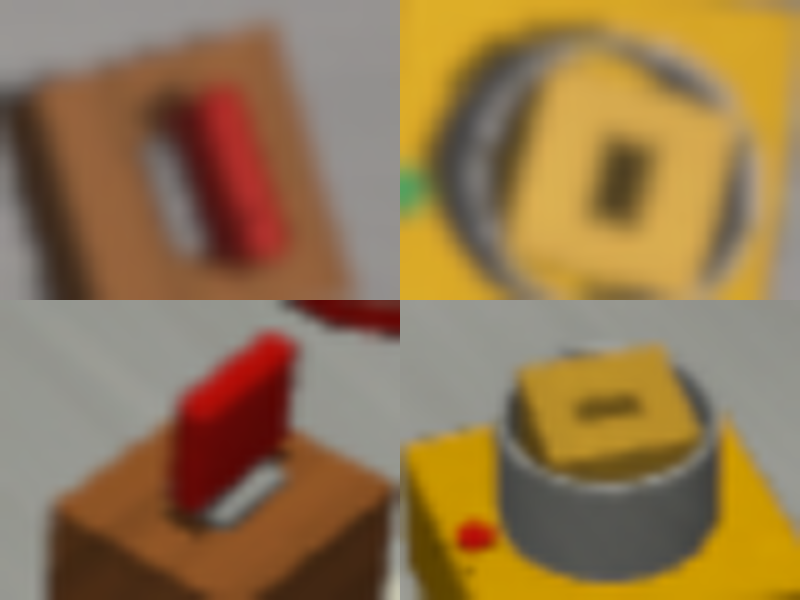

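Run:
```python
from h import *
from scipy.optimize import least_squares
T=lambda x,y,s:(lambda u:(np.array(u,float)+.5)/s+[x,y]-.5)
kt=T(333,172,12.5);lt=T(330-32,228,12.5);ks=T(305,225-30,10);ls=T(245-48,235-36,8.3333)
def show(n,cam,px,z):
    w=p2w(cam,px,z)[:,:2]; print(n,w.mean(0).round(1),w.round(1).tolist(), 'ang',[round(float(np.degrees(np.arctan2(*(w[(i+1)%len(w)]-w[i])[::-1]))),1) for i in range(len(w))],'len',[round(float(np.linalg.norm(w[(i+1)%len(w)]-w[i])),1) for i in range(len(w))])
show('key top','top',kt([(195,92),(237,84),(290,250),(245,264)]),87)
show('key side','side',ks([(180,405),(272,333),(300,345),(210,420)]),87)
show('slot top','top',lt([(606,135),(660,140),(640,225),(588,222)]),90)
show('slot side','side',ls([(577,402),(638,395),(641,409),(578,418)]),90)
show('brass top','top',lt([(553,65),(740,112),(700,288),(505,255)]),90)
show('brass side','side',ls([(517,373),(662,345),(705,435),(548,468)]),90)
show('rack top','top',T(330,170,11)([(65,105),(278,42),(345,285),(135,340)]),45)
show('lockbox top','top',T(322-385/8.5556,220,8.5556)([(450,22),(733,72),(692,356),(405,300)]),50)
```

```text
key top [ 587.  -389.7] [[605.7, -379.6], [607.5, -389.4], [568.9, -400.2], [565.7, -389.7]] ang [-79.5, -164.3, 106.9, 14.2] len [9.9, 40.1, 10.9, 41.2]
key side [ 586.7 -394.1] [[565.8, -395.8], [604.7, -384.2], [607.6, -392.0], [568.5, -404.5]] ang [16.5, -69.7, -162.3, 106.8] len [40.6, 8.3, 41.1, 9.1]
slot top [ 425.5 -370.5] [[435.7, -366.9], [434.5, -379.0], [415.5, -373.8], [416.2, -362.1]] ang [-95.5, 164.7, 86.5, -13.7] len [12.2, 19.7, 11.7, 20.0]
slot side [ 425.4 -370.8] [[418.5, -364.6], [435.2, -371.0], [432.7, -376.8], [415.1, -370.9]] ang [-20.9, -113.8, 161.5, 61.6] len [17.9, 6.3, 18.5, 7.1]
brass top [ 425.6 -370.7] [[451.5, -355.4], [440.7, -397.3], [401.4, -386.8], [409.0, -343.1]] ang [-104.4, 165.0, 80.2, -16.1] len [43.3, 40.7, 44.3, 44.2]
brass side [ 425.6 -370.1] [[410.2, -344.3], [453.4, -355.0], [442.2, -396.0], [396.8, -385.3]] ang [-14.0, -105.2, 166.8, 71.9] len [44.5, 42.4, 46.7, 43.1]
rack top [ 587.  -391.2] [[611.3, -353.6], [628.4, -412.4], [561.5, -428.2], [546.8, -370.7]] ang [-73.8, -166.7, 104.3, 14.8] len [61.2, 68.7, 59.4, 66.7]
lockbox top [ 425.8 -369.3] [[482.4, -329.8], [464.7, -426.8], [368.4, -408.9], [387.7, -311.6]] ang [-100.3, 169.5, 78.8, -10.9] len [98.6, 97.9, 99.2, 96.4]
```

The lock mouth measures (425.5,-370.6) with its long axis at about -14.5°, and both cameras agree. The key is at (586.9,-391.3) with yaw about 15.5°. Now moving to the key.

Call:
servo_tool:
  rows:
    - [0,0,1.6,3.2,-34.2,-4,0.6]
    - [0,0,1.6,3.2,-34.2,-4,0.6]
    - [0,0,1.6,3.2,-34.2,-4,0.6]
    - [0,0,1.6,3.2,-34.2,-4,0.6]
    - [0,0,1.6,3.2,-34.2,-4,0.6]
    - [0,0,1.6,3.2,-34.2,-4,0.6]
    - [0,0,1.6,3.2,-34.2,-4,0.6]
    - [0,0,1.5,3.1,-34.2,-4,0.6]
    - [0,0,0,0,0,0,0.6]
    - [0,0,0,0,0,-40,0.6]
    - [0,0,0,0,0,-30,0.6]
    - [0,0,0,0,0,-18,0.6]
    - [0,0,0,0,0,-9,0.6]
    - [0,0,0,0,0,0,0.6]

```text
clock: 36.22
eef_pos: [585.8, -394.0, 56.3]
eef_rot: [-3.141, 0.0, -2.874]
wrist_force: [0.3, 0.8, 0.2]
finger_gap: 37.6
finger_force: 0.0
```

Call:
servo_tool:
  rows:
    - [0,0,0,0,0,0,0.8]
    - [0,0,0,0,0,0,0.9]
    - [0,0,0,0,0,0,0.9]
    - [0,0,0,0,0,0,0.9]
  grip_force: 8

```text
clock: 36.72
eef_pos: [585.8, -394.1, 56.5]
eef_rot: [-3.141, 0.0, -2.874]
wrist_force: [-0.3, 0.9, 4.3]
finger_gap: 12.1
finger_force: 8.0
```

Call:
servo_tool:
  rows:
    - [0,0,0,0,0,0,0.95]
    - [0,0,0,0,0,0,0.95]
    - [0,0,0,0,0,5,0.95]
    - [0,0,0,0,0,10,0.95]
    - [0,0,0,0,0,15,0.95]
    - [0,0,0,0,0,25,0.95]
    - [0,0,0,0,0,35,0.95]
    - [0,0,0,0,0,0,0.95]
  grip_force: 50

```text
clock: 37.72
eef_pos: [586.7, -394.8, 150.2]
eef_rot: [-3.137, 0.004, -2.874]
wrist_force: [-0.2, 0.3, -0.0]
finger_gap: 11.5
finger_force: 50.0
```

Call:
servo_tool:
  rows:
    - [0,0,-3.7,-20.3,2.8,0,0.95]
    - [0,0,-3.7,-20.3,2.8,0,0.95]
    - [0,0,-3.7,-20.3,2.8,0,0.95]
    - [0,0,-3.7,-20.3,2.8,0,0.95]
    - [0,0,-3.7,-20.3,2.9,0,0.95]
    - [0,0,-3.7,-20.3,2.9,0,0.95]
    - [0,0,-3.8,-20.3,2.9,0,0.95]
    - [0,0,-3.8,-20.3,2.9,0,0.95]
    - [0,0,0,0,0,0,0.95]
    - [0,0,0,0,0,0,0.95]

```text
clock: 38.98
eef_pos: [423.7, -371.3, 145.9]
eef_rot: [-3.142, 0.0, 2.89]
wrist_force: [0.4, 0.1, -1.1]
finger_gap: 11.6
finger_force: 50.0
```

Run:
```python
from h import *
A={n:np.mean([manip.camera(n)[:,:,::-1].astype(float) for _ in range(6)],0) for n in('top','side')}
np.savez('avg2.npz',**A)
s=manip.read_state(); print(s['eef_pos'],s['eef_rot'],s['joints'])
f=lambda n,x,y,w,h,W,H:cv2.resize(np.uint8(A[n])[y:y+h,x:x+w],(W,H),interpolation=cv2.INTER_CUBIC)
cv2.imwrite('pics/c11.png',np.hstack([f('side',245,210,48,72,400,600),f('top',322,220,48,72,400,600)]))
```

```text
[ 423.24753317 -371.25192338  145.93024591] [-3.14155075e+00 -8.38328384e-08  2.88887734e+00] [-7.85084474e-01  3.82859005e-01  1.55338941e+00 -3.87044787e-05
  1.20532304e+00 -2.10315166e+00]
```

View pics/c11.png

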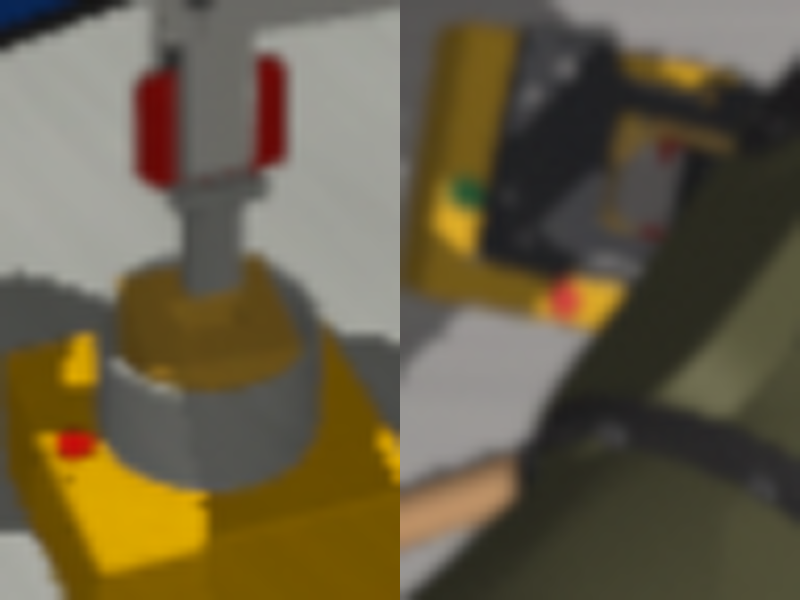

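Run:
```python
from h import *
def box(c,yaw,L,W,z):
    y=np.radians(yaw);e=np.array([np.cos(y),np.sin(y)]);n=np.array([-e[1],e[0]])
    return [np.r_[np.array(c)+a*L/2*e+b*W/2*n,z] for a,b in((-1,-1),(1,-1),(1,1),(-1,1))]
P=lambda X:((w2p('side',X)-[245,210]+.5)*8.3333-.5).round(0).tolist()
c=(425.5,-370.7)
print('tip',P(box(c,-14.5,16,8,101)));print('blade top',P(box(c,-14.5,16,8,135)))
print('flange lo',P(box(c,-14.5,28,20,135)),'grip',P(box(c,-14.5,44,12,141)),P(box(c,-14.5,44,12,177)))
print('slot',P(box(c,-14.5,18,10,90)))
b=P([(*c,101)]);print('d/dx',np.array(P([(c[0]+10,c[1],101)]))-b,'d/dy',np.array(P([(c[0],c[1]+10,101)]))-b,'dz',np.array(P([(*c,111)]))-b)
A=np.load('avg2.npz')['side'][210:282,245:293]
big=cv2.resize(A,(400,600),interpolation=cv2.INTER_CUBIC)
for v in (215,230,245,260): print(v,big[v-4:v+5,160:270:5].mean(0).round(0)[:,[2,0]].astype(int).tolist())
for u in(190,213,235): print(u,big[260:320:5,u-3:u+4].mean(1).round(0)[:,[2,0]].astype(int).tolist())
```

```text
tip [[186.0, 298.0], [239.0, 288.0], [231.0, 271.0], [178.0, 281.0]]
blade top [[185.0, 203.0], [240.0, 193.0], [232.0, 176.0], [177.0, 186.0]]
flange lo [[170.0, 219.0], [267.0, 202.0], [246.0, 160.0], [151.0, 177.0]] grip [[138.0, 199.0], [290.0, 171.0], [277.0, 146.0], [127.0, 173.0]] [[136.0, 93.0], [292.0, 66.0], [278.0, 42.0], [125.0, 68.0]]
slot [[184.0, 330.0], [244.0, 319.0], [233.0, 298.0], [174.0, 309.0]]
d/dx [[ 29. -11.]] d/dy [[-18. -19.]] dz [[  0. -27.]]
215 [[160, 154], [155, 149], [146, 139], [129, 123], [105, 101], [85, 82], [74, 72], [77, 75], [79, 76], [81, 78], [83, 80], [84, 81], [83, 81], [83, 80], [87, 83], [94, 90], [113, 109], [134, 130], [153, 148], [164, 157], [163, 158], [162, 157]]
230 [[163, 156], [162, 156], [159, 153], [149, 144], [124, 120], [92, 88], [75, 72], [80, 78], [82, 79], [83, 80], [84, 80], [84, 81], [84, 82], [83, 81], [88, 85], [95, 92], [115, 112], [136, 132], [153, 148], [163, 157], [163, 157], [164, 157]]
245 [[162, 156], [160, 155], [157, 151], [146, 141], [122, 118], [91, 88], [75, 73], [81, 78], [82, 79], [83, 80], [83, 81], [84, 81], [85, 82], [84, 81], [88, 84], [96, 92], [114, 109], [134, 127], [149, 141], [158, 149], [159, 151], [161, 154]]
260 [[114, 108], [108, 102], [104, 97], [99, 89], [89, 81], [78, 73], [75, 73], [80, 78], [82, 79], [83, 80], [83, 80], [84, 81], [85, 82], [85, 82], [86, 80], [88, 78], [94, 73], [101, 66], [103, 55], [107, 56], [111, 69], [123, 96]]
190 [[76, 73], [75, 73], [76, 73], [76, 74], [77, 72], [79, 70], [85, 61], [92, 50], [101, 38], [108, 30], [108, 26], [108, 25]]
213 [[84, 81], [84, 81], [84, 81], [83, 82], [84, 81], [84, 81], [91, 69], [101, 52], [106, 37], [108, 28], [107, 26], [107, 25]]
235 [[89, 78], [86, 74], [86, 74], [86, 75], [88, 71], [92, 63], [97, 49], [101, 36], [101, 27], [98, 23], [96, 23], [94, 22]]
```

The side crop shows the blade tip over the cylinder at (213,293). Compared with the projected slot it is about 1 mm too far in +x. I'll correct that and lower gently.

Call:
servo_tool:
  rows:
    - [0,0,0,-1,0,0,0.95]
    - [0,0,0,0,0,-4,0.95]
    - [0,0,0,0,0,-4,0.95]
    - [0,0,0,0,0,-2,0.95]
    - [0,0,0,0,0,-2,0.95]
    - [0,0,0,0,0,-1,0.95]
    - [0,0,0,0,0,0,0.95]

```text
clock: 40.45
eef_pos: [422.5, -371.5, 134.5]
eef_rot: [-3.141, 0.001, 2.889]
wrist_force: [-3.5, 4.9, 13.4]
finger_gap: 11.5
finger_force: 50.0
```

Call:
servo_tool:
  rows:
    - [0,0,0,0,0,0.5,0.95]
    - [0,0,0,-0.4,0.5,0,0.95]
    - [0,0,0,-0.3,0.5,0,0.95]
    - [0,0,0,0,0,0,0.95]

```text
clock: 40.95
eef_pos: [422.1, -370.9, 134.7]
eef_rot: [-3.14, 0.002, 2.889]
wrist_force: [-1.3, -0.6, 8.3]
finger_gap: 11.7
finger_force: 50.0
```

```bash
cat > edge.py <<'E'
from h import *
A=np.mean([manip.camera('side')[:,:,::-1].astype(float) for _ in range(6)],0)
big=cv2.resize(A[210:282,245:293],(400,600),interpolation=cv2.INTER_CUBIC)
s=manip.read_state(); print(s['eef_pos'].round(2),s['wrist_force'].round(1))
def cross(p,t):
    i=np.where((p[:-1]-t)*(p[1:]-t)<=0)[0]; return [round(float(k+(t-p[k])/(p[k+1]-p[k]+1e-9)),1) for k in i]
for v in(240,250): 
    r=big[v-4:v+5,140:290,2].mean(0); print('L/R',v,[x+140 for x in cross(r,120)])
for u in(190,200,213,225,235): print('bottom',u,[x+280 for x in cross(big[280:345,u-4:u+5,0].mean(1),53)])
cv2.imwrite('pics/e.png',big)
E
python3 edge.py
python3 - <<'E'
from h import *
A=np.load('avg.npz')['side']; big=cv2.resize(A[210:282,245:293],(400,600),interpolation=cv2.INTER_CUBIC)
g=big[290:345,160:265].mean(2); 
h=np.clip(95-g,0,None); h[h<15]=0
yy,xx=np.mgrid[290:345,160:265]; print('dark slot centroid',(xx*h).sum()/h.sum(),(yy*h).sum()/h.sum(),g.min(),np.percentile(g,[10,50,90]))
P=lambda X:((w2p('side',X)-[245,210]+.5)*8.3333-.5).round(1).tolist()
for c in [(425.5,-370.7)]: print(P([(*c,90)]))
E
```

```text
[ 422.06 -370.92  134.71] [-0.7 -1.   7.9]
L/R 240 [168.2, 238.2]
L/R 250 [169.2, 238.5]
bottom 190 [327.2]
bottom 200 [327.0]
bottom 213 [325.0]
bottom 225 [322.0]
bottom 235 [319.1]
dark slot centroid 208.5863538987314 315.8675197313536 69.80563398888428 [ 80.31689032 119.19519983 124.04778362]
[[208.7, 313.9]][ WARN:0@6.837] global loadsave.cpp:1063 imwrite_ Unsupported depth image for selected encoder is fallbacked to CV_8U.
```

Call:
servo_tool:
  rows:
    - [0,0,0,0,-0.3,0,0.95]
    - [0,0,0,0,-0.3,-0.3,0.95]
    - [0,0,0,0,0,0,0.95]

```text
clock: 41.62
eef_pos: [422.1, -371.3, 134.6]
eef_rot: [-3.14, 0.002, 2.889]
wrist_force: [-1.1, 2.3, 12.0]
finger_gap: 11.7
finger_force: 50.0
```

Call:
servo_tool:
  rows:
    - [0,0,0,0,0,0.4,0.95]
    - [0,0,0,0,-0.5,0,0.95]
    - [0,0,0,0,-0.5,0,0.95]
    - [0,0,0,0,0,-0.3,0.95]
    - [0,0,0,0,0,0,0.95]

```text
clock: 42.25
eef_pos: [422.2, -371.7, 134.7]
eef_rot: [3.142, 0.002, 2.889]
wrist_force: [-1.5, 5.9, 13.1]
finger_gap: 11.7
finger_force: 50.0
```

Call:
servo_tool:
  rows:
    - [0,0,0,0,0,4,0.95]
    - [0,0,0,0.3,0.5,0,0.95]
    - [0,0,0,0,0,0,0.95]
    - [0,0,0,0,0,-2.5,0.95]
    - [0,0,0,0,0,-1.5,0.95]
    - [0,0,0,0,0,0,0.95]
    - [0,0,0,0,0,0,0.95]

```text
clock: 43.12
eef_pos: [422.1, -371.6, 134.7]
eef_rot: [-3.141, 0.001, 2.889]
wrist_force: [-3.4, 3.2, 15.4]
finger_gap: 11.8
finger_force: 50.0
```

Call:
servo_tool:
  rows:
    - [0,0,0,0,0,4,0.95]
    - [0,0,0,0.2,0.8,0,0.95]
    - [0,0,0,0,0,0,0.95]
    - [0,0,0,0,0,-2.5,0.95]
    - [0,0,0,0,0,-1.5,0.95]
    - [0,0,0,0,0,0,0.95]
    - [0,0,0,0,0,0,0.95]

```text
clock: 44.0
eef_pos: [422.0, -370.4, 133.0]
eef_rot: [3.141, -0.0, 2.889]
wrist_force: [-0.3, 1.1, -1.7]
finger_gap: 11.8
finger_force: 50.0
```

Call:
servo_tool:
  rows:
    - [0,0,0,0,0,4,0.95]
    - [0,0,0,-0.4,-1.6,0,0.95]
    - [0,0,0,0,0,0,0.95]
    - [0,0,0,0,0,-2.5,0.95]
    - [0,0,0,0,0,-1.5,0.95]
    - [0,0,0,0,0,0,0.95]
    - [0,0,0,0,0,0,0.95]

```text
clock: 44.88
eef_pos: [421.9, -372.5, 134.9]
eef_rot: [-3.14, 0.002, 2.889]
wrist_force: [-3.4, 4.1, 16.4]
finger_gap: 12.0
finger_force: 50.0
```

Call:
servo_tool:
  rows:
    - [0,0,0,0,0,4,0.95]
    - [0,0,0,1,0.6,0,0.95]
    - [0,0,0,0,0,0,0.95]
    - [0,0,0,0,0,-2.5,0.95]
    - [0,0,0,0,0,-1.5,0.95]
    - [0,0,0,0,0,0,0.95]
    - [0,0,0,0,0,0,0.95]

```text
clock: 45.75
eef_pos: [423.0, -371.8, 134.7]
eef_rot: [-3.141, 0.001, 2.889]
wrist_force: [-2.6, 4.1, 14.8]
finger_gap: 12.0
finger_force: 50.0
```

Call:
servo_tool:
  rows:
    - [0,0,0,0,0,4,0.95]
    - [0,0,0,-1.6,0.4,0,0.95]
    - [0,0,0,0,0,0,0.95]
    - [0,0,0,0,0,-2.5,0.95]
    - [0,0,0,0,0,-1.5,0.95]
    - [0,0,0,0,0,0,0.95]
    - [0,0,0,0,0,0,0.95]

```text
clock: 46.62
eef_pos: [421.4, -371.4, 134.7]
eef_rot: [-3.141, 0.001, 2.889]
wrist_force: [-4.0, 3.1, 15.4]
finger_gap: 11.8
finger_force: 50.0
```

Test 2 dropped into the slot (z 133.0, hardly any force). I'll go back to that spot and push in.

Call:
servo_tool:
  rows:
    - [0,0,0,0,0,4,0.95]
    - [0,0,0,1,0.8,0,0.95]
    - [0,0,0,0,0,0,0.95]
    - [0,0,0,0,0,-2.5,0.95]
    - [0,0,0,0,0,-2.5,0.95]
    - [0,0,0,0,0,-2,0.95]
    - [0,0,0,0,0,0,0.95]

```text
clock: 47.5
eef_pos: [422.0, -370.2, 130.0]
eef_rot: [3.141, -0.0, 2.889]
wrist_force: [-0.2, 1.1, -0.7]
finger_gap: 12.0
finger_force: 50.0
```

Call:
servo_tool:
  rows:
    - [0,0,0,0,0,-3,0.95]
    - [0,0,0,0,0,-3,0.95]
    - [0,0,0,0,0,-3,0.95]
    - [0,0,0,0,0,-3,0.95]
    - [0,0,0,0,0,-3,0.95]
    - [0,0,0,0,0,-3,0.95]
    - [0,0,0,0,0,0,0.95]

```text
clock: 48.38
eef_pos: [421.9, -370.2, 111.8]
eef_rot: [3.141, -0.001, 2.889]
wrist_force: [0.4, 1.7, -1.6]
finger_gap: 11.3
finger_force: 50.0
```

Call:
servo_tool:
  rows:
    - [0,0,0,0,0,-3,0.95]
    - [0,0,0,0,0,-3,0.95]
    - [0,0,0,0,0,-2,0.95]
    - [0,0,0,0,0,0,0.95]

```text
clock: 48.88
eef_pos: [422.0, -370.2, 103.9]
eef_rot: [3.141, -0.0, 2.889]
wrist_force: [1.7, 2.1, -1.7]
finger_gap: 11.9
finger_force: 50.0
```

Call:
servo_tool:
  rows:
    - [0,0,0,0,0,-1.5,0.95]
    - [0,0,0,0,0,-1.5,0.95]
    - [0,0,0,0,0,-1,0.95]
    - [0,0,0,0,0,-0.7,0.95]
    - [0,0,0,0,0,0,0.95]
    - [0,0,0,0,0,0,0.95]

```text
clock: 49.62
eef_pos: [422.3, -370.4, 101.3]
eef_rot: [-3.141, 0.001, 2.889]
wrist_force: [-3.9, 9.2, 17.5]
finger_gap: 11.7
finger_force: 50.0
```

Call:
servo_tool:
  rows:
    - [0,0,0,0,0,0.7,0.95]
    - [0,0,-5,0.1,0.2,0,0.95]
    - [0,0,-5,0.1,0.2,0,0.95]
    - [0,0,-5,0.1,0.2,0,0.95]
    - [0,0,-5,0.1,0.2,0,0.95]
    - [0,0,0,0,0,0,0.95]
  grip_force: 58

```text
clock: 50.38
eef_pos: [422.5, -369.5, 101.3]
eef_rot: [-3.141, 0.001, 2.539]
wrist_force: [-2.5, 7.5, 13.4]
finger_gap: 11.7
finger_force: 58.0
```

Call:
servo_tool:
  rows:
    - [0,0,-5,0.1,0.2,0,0.95]
    - [0,0,-5,0.1,0.2,0,0.95]
    - [0,0,-5,0.2,0.1,0,0.95]
    - [0,0,-5,0.2,0.1,0,0.95]
    - [0,0,0,0,0,0,0.95]

```text
clock: 51.0
eef_pos: [423.1, -368.7, 101.3]
eef_rot: [3.141, 0.0, 2.19]
wrist_force: [-2.7, 9.7, 14.2]
finger_gap: 11.7
finger_force: 58.0
```

```bash
python3 -c "
from h import *
s=manip.read_state(); print(s['eef_pos'],s['eef_rot'],s['wrist_force'],s['moment'])"
```

```text
[ 423.11564394 -368.72192749  101.27807789] [3.14133150e+00 1.41973297e-04 2.18950086e+00] [-2.69960229  9.68481772 14.19074197] [ 1.86831329  0.540727   -0.06548272]
```

Call:
servo_tool:
  rows:
    - [0,0,-5,0.2,0.3,0,0.95]
    - [0,0,-5,0.2,0.3,0,0.95]
    - [0,0,-5,0.2,0.2,0,0.95]
    - [0,0,-5,0.2,0.1,0,0.95]
    - [0,0,-5,0.2,0.1,0,0.95]
    - [0,0,-5,0.2,0,0,0.95]
    - [0,0,0,0,0,0,0.95]

```text
clock: 51.88
eef_pos: [424.7, -368.4, 101.3]
eef_rot: [3.14, 0.002, 1.666]
wrist_force: [0.3, 5.1, 9.4]
finger_gap: 11.9
finger_force: 58.0
```

```bash
python3 -c "
from h import *
s=manip.read_state(); print(s['eef_pos'],s['eef_rot'],s['wrist_force'],s['moment'])"
```

```text
[ 424.70201462 -368.35551545  101.33751476] [3.14024116e+00 1.61070350e-03 1.66581558e+00] [0.26715289 5.05969397 9.40515427] [ 0.88492276 -0.10671252 -0.03370092]
```

Call:
servo_tool:
  rows:
    - [0,0,-3,0.1,0,0,0.95]
    - [0,0,-2,0.1,0,0,0.95]
    - [0,0,0,0,0,0,0.95]

```text
clock: 52.25
eef_pos: [424.9, -368.4, 101.3]
eef_rot: [3.14, 0.002, 1.579]
wrist_force: [0.7, 4.0, 10.4]
finger_gap: 11.8
finger_force: 58.0
```

```bash
python3 -c "
from h import *
s=manip.read_state(); print(s['eef_rot'],s['wrist_force'],s['moment'])"
```

```text
[3.14005816e+00 1.52523037e-03 1.57935792e+00] [ 0.72153403  4.01024263 10.3871223 ] [ 0.8823525  -0.05735776 -0.00799246]
```

Call:
servo_tool:
  rows:
    - [0,0,-2,0,0,0,0.95]
    - [0,0,-2,0,0,0,0.95]
    - [0,0,0,0,0,0,0.95]
    - [0,0,0,0,0,0,0.95]

```text
clock: 52.75
eef_pos: [425.5, -368.4, 101.3]
eef_rot: [3.139, 0.002, 1.51]
wrist_force: [5.4, 3.5, 7.9]
finger_gap: 11.9
finger_force: 58.0
```

```bash
python3 -c "
from h import *
s=manip.read_state(); print(s['eef_rot'],s['wrist_force'],s['moment'])"
```

```text
[3.13874907e+00 1.65617965e-03 1.51020181e+00] [5.36335398 3.4869166  7.87279337] [ 0.77929715 -1.01693377  0.13059048]
```

Call:
servo_tool:
  rows:
    - [0,0,-2,0.2,0,0,0.95]
    - [0,0,-2,0.2,0,0,0.95]
    - [0,0,0,0,0,0,0.95]
    - [0,0,0,0,0,0,0.95]

```text
clock: 53.25
eef_pos: [425.7, -368.3, 101.3]
eef_rot: [3.139, 0.001, 1.441]
wrist_force: [3.3, 5.1, 8.3]
finger_gap: 11.5
finger_force: 58.1
```

```bash
python3 -c "
from h import *
s=manip.read_state(); print(s['eef_rot'],s['wrist_force'],s['moment'])"
```

```text
[3.13917751e+00 1.38497494e-03 1.44105166e+00] [3.29845978 5.14263701 8.31437708] [ 0.98101306 -0.75302238  0.53503979]
```

Call:
servo_tool:
  rows:
    - [0,0,-2,0.2,0,0,0.95]
    - [0,0,-2,0,0,0,0.95]
    - [0,0,0,0,0,0,0.95]
    - [0,0,0,0,0,0,0.95]

```text
clock: 53.75
eef_pos: [425.8, -368.3, 101.4]
eef_rot: [3.139, 0.001, 1.372]
wrist_force: [2.8, 4.1, 8.7]
finger_gap: 11.8
finger_force: 59.4
```

```bash
python3 -c "
from h import *
s=manip.read_state(); print(s['eef_rot'],s['wrist_force'],s['moment'])"
```

```text
[3.13942790e+00 1.49864949e-03 1.37187526e+00] [2.7954642  4.13348472 8.66561218] [ 0.89180481 -0.4853894   0.98842641]
```

The moment rises linearly to 1 N m, so the key is at its stop. I'll release and check.

Call:
servo_tool:
  rows:
    - [0,0,0,0,0,0,0.82]
    - [0,0,0,0,0,0,0.7]
    - [0,0,0,0,0,0,0.6]
    - [0,0,0,0,0,20,0.6]
    - [0,0,0,0,0,40,0.6]
    - [0,0,0,0,0,50,0.6]
    - [0,0,0,25,40,0,0.6]
    - [0,0,0,25,40,0,0.6]
    - [0,0,0,25,40,0,0.6]
    - [0,0,0,25,40,0,0.6]
    - [0,0,0,25,40,0,0.6]
    - [0,0,0,25,40,0,0.6]
    - [0,0,0,0,40,0,0.6]
    - [0,0,0,0,0,0,0.6]

```text
clock: 55.5
eef_pos: [575.1, -85.9, 210.1]
eef_rot: [-3.141, 0.0, 1.373]
wrist_force: [-0.0, -0.2, -0.3]
finger_gap: 37.4
finger_force: 0.0
```

Run:
```python
from h import *
A={n:np.mean([manip.camera(n)[:,:,::-1].astype(float) for _ in range(6)],0) for n in('top','side')}
f=lambda n,x,y,w,h,W,H:cv2.resize(np.uint8(A[n])[y:y+h,x:x+w],(W,H),interpolation=cv2.INTER_CUBIC)
cv2.imwrite('pics/c12.png',np.hstack([f('top',322,215,48,72,400,600),f('side',245,210,48,72,400,600)]))
```

```text
(no output)
```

View pics/c12.png

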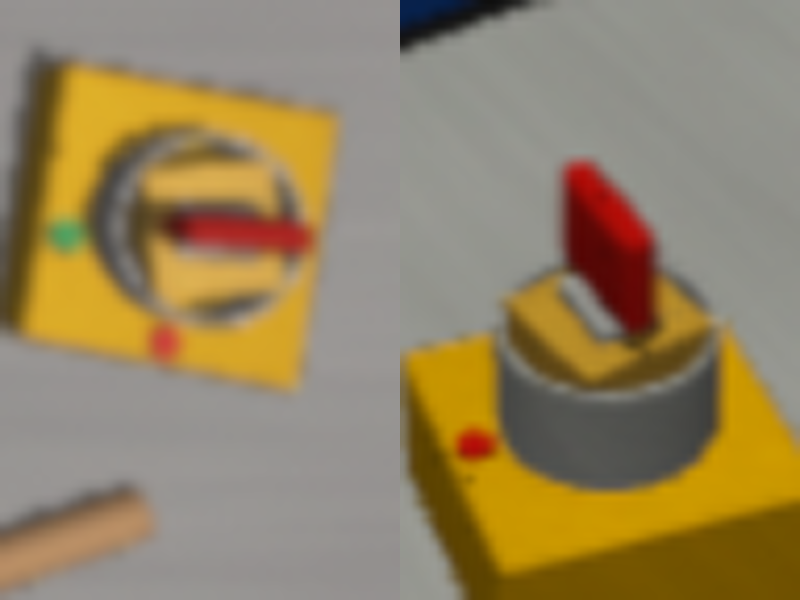

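The key stands fully in with its flange on the brass. Its grip now lies across towards the green dot at (65,235), which is about 75° of clockwise turn. The tray, heels and bystanders were checked in the earlier pictures. Handing in.

```bash
python3 -c "
from cell import manip
print(manip.sign_off())"
```

```text
the job is handed in; nothing more can be done
None
```

I handed the job in after about 56 s of the 208 s allowed: all four heels are in the hopper, the empty tray is flat on its mat about 2–3 mm off centre, and the red key is fully in the switch and turned clockwise to its stop.

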